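# Log a bead batch with the code reader

### The arm

A 6-joint arm with a two-finger parallel gripper is mounted at the origin on a cart in front of the work surface, level with it; the furniture and walls round the work are solid. World frame = base frame: x ahead of the robot, y to its left, z up, the work surface at z = 0. Lengths are in m, angles in degrees, forces in N, time in s.
With the tool pointing down it reaches from about 0.4 to 0.825 m from the base axis. Payload 7 kg.
Tool frame: the origin (TCP) lies midway between the tips of the shut fingers; the grasp point (between the pads) lies 19 mm behind it; z points along the fingers, y is the direction in which the jaws open and shut (so a half turn about z gives the same grasp; the last joint's range is limited). The gripper opens to 88 mm and grips with 3 to 60 N. Pads are 19 mm wide; open, the fingers measure 130 mm over their backs; the gripper's body (78 mm by 193 mm) begins 47 mm behind the grasp point.
Start: joints at [80.22, 20.546, 0.682, 0, -70.136, -16.507], TCP at [0.299, 0.605, 0.227] pointing down, gripper open.
Joint ranges: [-176.03, 176.03], [-82.01, 121.73], [-58.28, 71.71], [-173.87, 95.51], [-174.79, -0.11], [-173.66, 173.66]. Speed limits (degrees/s): [136.94, 136.94, 172.46, 180, 180, 180].

### API

Orientations are given as [roll, pitch, yaw] about the fixed x, y, z axes, in that order (R = Rz(yaw) Ry(pitch) Rx(roll)).
In Python, from plant import ctrl gives the robot as it stands.
- The arm moves only by the tool jog_arm, never from a script. Its argument "deltas" is a list of rows, each a list of 2 entries, a list of its own where there are three numbers: the shift along the tool's x, y, z in m, then the turn about the tool's z in degrees. A call has 1 to 20 rows; each row is the pose to reach, as a shift and turn from the pose commanded when the call began, along the tool's axes at that moment; what a row does not reach only later rows make up. A row lasts 1/10 s, in which the tool goes at most 50 mm and 8.59 degrees, less where a joint would pass 70% of its speed; a pose out of reach is approached as far as the arm can. A call with a gripper value outside its range is refused whole. "jaw" is the closure, from -1 (fully open) to 1 (shut), set as the call begins (left out, the last holds). The fingers move at their own pace and stop on an object; the grip force is fixed at half the most. Time passes only in rows, so rows that repeat a pose let the fingers close. It gives the time, the measured TCP pose, the force and the opening at its end, in the units of the state.
- ctrl.get_obs(): the state, without advancing time (a new reading comes with each control period).
- ctrl.snapshot(name): name is "scene" or "side" or "wrist"; returns the picture (420x560x3 uint8, red, green, blue); there is no depth.
- ctrl.camera_params(name): a dict with "camera_matrix" (3x3 intrinsics, pixels), "position" and "rotation" of the camera in the world. Camera axes: x right, y down, z forward; pixel columns grow to the right and rows downward; lengths in m; the calibration is good to about 2 mm. The wrist camera is an equidistant fisheye: a pixel r from the principal point sees the ray r / f radians off the axis. A picture is of the moment at which its call begins: read the wrist's pose just before it. camera_params takes no time and is no camera call; for the wrist camera it gives the pose at the moment of the call.
- ctrl.close_job(): hands the job in, once; it reports no verdict.
Trained networks look in the newest picture that a camera, given by its name, has taken for a name from the list of things; names that differ only in an ending like _2 or _b are one class to them, and where a whole thing is asked for, a point or a joint stands for the part that bears it (a point fixed in the world has none). Each returns a list of dicts, best first, with "conf" (0 to 1); they miss things now and then, are a little off and sometimes report something else, mostly with a low value. They report only what shows in the picture. A call takes as long as a camera call.
- ctrl.boxes_of(query, camera): "bbox" ([left, top, width, height] as shares, 0 to 1, of the picture: columns of its width, rows of its height, round what is visible of it).
- ctrl.cut_out(query, camera): "mask" (420x560 bool, what is visible of it) and "bbox" ([left, top, width, height] as shares, 0 to 1, of the picture: columns of its width, rows of its height, round what is visible of it).
The state is a dict: "clock": time; "joint_pos": joint angles; "qvel": joint speeds; "tau": joint torques, N m; "tool_pos": TCP position; "orientation": TCP orientation; "force": force on the tool from outside, world axes, zero at the start; "moment": the same for the moment, N m; "opening": finger opening in m.
Only numpy, scipy, OpenCV 4.12 (cv2) and the standard library are available. Lean on these libraries where they do the work, as an engineer would, in place of code of your own. Each camera call takes 0.05 s, during which the arm holds its last target. There are 200 camera calls.

### The job

Log the board of raw round beads for the kiln: press the terminal's yellow key all the way to open an entry, then take the code reader from its dock, aim its window squarely at the middle of the code on that board's tag from about 10 cm, and hold it steady there for two seconds. Lay the reader back in its dock the way it lay, fully seated, let go of it, and then press the green key all the way and release it to store the entry. Keep off the red key (it deletes the entry), do not touch the boards with the reader, and leave the boards and the other things on the table where they are.

Things in the scene. Friction and masses are not known exactly. Their poses are not given: they have to be found in the camera images.
- reader: hand-held code reader, loose, 0.16 kg: an off-white bar body 130 long (x -75 to +55), 34 wide (y), 28 high, rounded edges, with a black head 46 wide and about 37 high at the +x end (x 53 to 108, nose reaching 5 below the underside). Origin on the underside below the grip, x toward the head, z up. Rubber grip band between two orange rings at x -27 to +17; orange button on top (does not move)
- reader_grip (a point): where to grip the reader: on its axis, 14 above the underside, x = -5; grip across y (34 wide)
- reader_window (a point): centre of the dark red reading window in the reader's nose, at (95.5, 0, 6.5) in the reader's frame; z points out of the window along the line of sight, which looks 45 degrees forward and down of the reader's x axis (direction (0.707, 0, -0.707) in the reader's frame); y is the reader's y. The reader reads by itself, nothing has to be squeezed
- dock: fixed black charging dock, base 222 x 84 x 12 high, origin under the reader's, x toward the reader's head. Two U-shaped saddles (x -60 to -38 and 28 to 50) carry the reader; their cheeks flare out above 10 over the seat and end 21 over it; 2.7 clearance each side. End posts leave about 5 of play along x. Between the saddles is room for fingers, floor at z = 14
- dock_seat (a point): where the reader's origin lies when it is seated: 34 above the dock's underside; axes as the dock's
- terminal: fixed grey terminal, 150 (x) x 190 (y), key deck at z = 32, a sloping display on its far (+x) half rising to about 66; origin at the centre of its underside. Three rectangular keys 26 x 30, 50 apart in a row along y at x = -36: yellow at y = +50, green in the middle, red at y = -50; their tops stand at z = 43
- key_yellow_top (a point): centre of the yellow key's top face; pressed down along z, fully down 5 lower
- key_green_top (a point): centre of the green key's top face; pressed down along z, fully down 5 lower
- key_red_top (a point): centre of the red key's top face (delete key, not to be pressed)
- key_yellow (a joint): yellow key's travel: 0 up, 0.005 m fully down; springs back, about 5 N fully down
- key_green (a joint): green key's travel: 0 up, 0.005 m fully down; springs back, about 5 N fully down
- key_red (a joint): red key's travel: 0 up, 0.005 m fully down
- bead_board: loose wooden ware board 170 (x) x 200 (y) x 14 thick, about 1 kg, with a heap of dark round beads (110 x 132, up to 87 above the table) fixed on it and a bent-steel tag holder at its front (-x) edge; origin at the centre of its underside
- bead_board_code (a point): middle of the printed bar code (about 40 x 26) on the bead board's tag, at (-58.4, 0, 36.4) in the board's frame; the tag (72 x 48) leans back 45 degrees, z is its outward normal (-0.707, 0, 0.707 in the board's frame), y is the board's y
- cup_board: another such loose ware board with the same kind of tag, carrying two orange-buff bisque cups (up to 80 above the table); not to be logged; origin at the centre of its underside
- clay_lump: bystander: dark lump of clay, 35 x 41 x 26, origin at its underside
- spool: bystander: wooden thread spool with dark thread, 29 x 36 x 29, origin at its underside

How it is judged (in metres and radians):
On the way, in this order (a step that is already met when the one before it is completed fails the run):
1. the yellow key alone is pressed fully down (value of joint key_yellow above 0.0042 m and value of joint key_green below 0.0015 m), for 0.1 s.
2. the gripped reader's window faces the middle of the bead board's code, near and square, and is held still for a second (z of bead_board_code in the frame of reader_window between 0.05 and 0.16 m and x of bead_board_code in the frame of reader_window between -0.015 and 0.015 m and y of bead_board_code in the frame of reader_window between -0.015 and 0.015 m and angle between the z axis of reader_window and the z axis of bead_board_code, either way round below 0.4 rad and linear speed of reader below 0.02 m/s and angular speed of reader below 0.15 rad/s and contact force between reader and the fingers above 1 N), for 1 s.
3. the reader lies seated in the dock again, let go (x of reader in the frame of dock_seat between -0.008 and 0.008 m and y of reader in the frame of dock_seat between -0.005 and 0.005 m and z of reader in the frame of dock_seat between -0.004 and 0.004 m and angle between the x axis of reader and the x axis of dock, either way round below 0.1 rad and angle between reader's own z axis and vertical below 0.1 rad and x of reader_window in the frame of dock_seat above 0.05 m and contact force between reader and the fingers below 0.3 N), for 0.2 s.
4. the green key alone is pressed fully down, the reader in its dock (value of joint key_green above 0.0042 m and value of joint key_yellow below 0.0015 m and x of reader in the frame of dock_seat between -0.008 and 0.008 m and y of reader in the frame of dock_seat between -0.005 and 0.005 m and z of reader in the frame of dock_seat between -0.004 and 0.004 m and angle between the x axis of reader and the x axis of dock, either way round below 0.1 rad and angle between reader's own z axis and vertical below 0.1 rad and x of reader_window in the frame of dock_seat above 0.05 m), for 0.1 s.
At the end, for the whole second after the job is handed in: Reader at rest, released, seated in the dock as at first (origin within 8 mm along, 5 mm across, 4 mm in height of the seat; within 0.1 rad of level and of the dock's line); all three keys up (within 1.5 mm); both boards within 25 mm of where they stood (all of step 3 and value of joint each of key_yellow, key_green, key_red below 0.0015 m and linear speed of reader below 0.02 m/s and distance of each of bead_board, cup_board from where it was at the start of the episode below 0.025 m); the robot touches nothing.
It fails at once if the red key is pressed (more than 2.5 mm) (value of joint key_red above 0.0025 m).
It fails at once if the reader touches a ware board or what it carries (contact force between reader and bead_board above 1 N or contact force between reader and cup_board above 1 N).
It fails at once if a ware board is shifted by more than 25 mm (distance of any of bead_board, cup_board from where it was at the start of the episode above 0.025 m).
It fails at once if a bystander is shifted by more than 40 mm (distance of any of clay_lump, spool from where it was at the start of the episode above 0.04 m).
It also fails if it takes over 72 s, if anything falls off the work surface, if the arm or the gripper's body presses on something with over 40 N, if the wrist force passes 120 N, or if a joint passes its speed limit or range.

## Working session

There is one attempt and no reset: what is moved stays moved. The work goes in short steps, Python scripts to look and compute and a tool call to move; the robot and the scene stay as the last step left them, time stands still between calls to the robot, and variables do not carry over. Pictures are saved under pics/ and viewed, and the job is handed in when it is done.

Besides the shell and the picture viewer there is one more tool, called by a JSON object that holds its "fn" and its "kwargs". jog_arm: Moves the arm, as the interface text tells. Its arguments: {"type":"object","properties":{"deltas":{"type":"array","items":{"type":"array"}},"jaw":{"type":"number"}},"required":["deltas"]}

```bash
mkdir -p pics; ls
cat > h.py <<'E'
import numpy as np, cv2
from plant import ctrl
from scipy.spatial.transform import Rotation as R
def snap(cam,name):
    p=ctrl.camera_params(cam); im=ctrl.snapshot(cam); cv2.imwrite(f'pics/{name}.png',im[:,:,::-1]); return p,im
def ray(p,uv,fish=False):
    K=np.array(p['camera_matrix']); x=(uv[0]-K[0,2])/K[0,0]; y=(uv[1]-K[1,2])/K[1,1]
    if fish:
        r=np.hypot(x,y); d=np.array([x/r*np.sin(r),y/r*np.sin(r),np.cos(r)]) if r>0 else np.array([0,0,1.])
    else: d=np.array([x,y,1.])
    return np.array(p['rotation'])@d
def onz(p,uv,z,fish=False):
    d=ray(p,uv,fish); o=np.array(p['position']); return o+d*(z-o[2])/d[2]
def proj(p,P,fish=False):
    K=np.array(p['camera_matrix']); c=np.array(p['rotation']).T@(np.array(P)-np.array(p['position']))
    if fish:
        s=np.hypot(c[0],c[1]); t=np.arctan2(s,c[2]); q=c[:2]/max(s,1e-9)*t
    else: q=c[:2]/c[2]
    return np.array([K[0,0]*q[0]+K[0,2],K[1,1]*q[1]+K[1,2]])
E
python3 - <<'E'
from h import *
print(ctrl.get_obs())
for c in ['scene','side','wrist']:
    p,im=snap(c,c+'0'); print(c,p)
    for q in ['reader','dock','terminal','key_yellow_top','bead_board','cup_board','bead_board_code','clay_lump','spool']:
        for b in ctrl.boxes_of(q,c)[:2]:
            x=np.array(b['bbox'])*[560,420,560,420]; print(' ',q,round(b['conf'],2),x.round(0))
E
```

```text
pics
{'clock': 0.0, 'joint_pos': array([ 8.02210331e+01,  2.05913904e+01,  6.33349444e-01, -1.89312989e-02,
       -7.01351308e+01, -1.65077027e+01]), 'qvel': array([-0.01921418,  0.00626516, -0.0698005 , -0.02095782, -0.02839657,
        0.05536845]), 'tau': array([ 1.68687733e-03, -5.82721066e+01,  2.93046981e+01,  6.99675232e+00,
        7.06955689e-03, -1.59748488e-04]), 'tool_pos': array([0.29873872, 0.60475118, 0.2256237 ]), 'orientation': array([ 1.79905612e+02, -9.41359235e-03, -2.62931093e+01]), 'force': array([0.27494281, 0.81819142, 0.07649698]), 'moment': array([ 0.02850883,  0.03475925, -0.00045808]), 'opening': 0.08778806817226514}
scene {'camera_matrix': array([[441.41423289,   0.        , 281.12240633],
       [  0.        , 441.41423289, 212.49068661],
       [  0.        ,   0.        ,   1.        ]]), 'position': array([-0.38277287, -0.55309728,  0.80812486]), 'rotation': array([-125.17875751,    1.172861  ,  -58.38671807])}
  reader 0.83 [383. 255.  27.  53.]
  reader 0.62 [369. 261.  45.  70.]
  dock 0.69 [369. 265.  45.  65.]
  terminal 0.73 [148. 177.  70.  56
[... 702 characters left out ...]
41.]
  bead_board 0.86 [295. 224.  74.  53.]
  cup_board 0.77 [274. 175.  59.  45.]
  bead_board_code 0.7 [295. 226.  71.  51.]
  clay_lump 0.59 [231. 220.  12.   7.]
  spool 0.47 [255. 250.  11.   6.]
wrist {'camera_matrix': array([[325.1922621 ,   0.        , 279.74441452],
       [  0.        , 325.1922621 , 211.05920893],
       [  0.        ,   0.        ,   1.        ]]), 'position': array([0.35990961, 0.575554  , 0.38453245]), 'rotation': array([ 1.65518941e+02,  4.79532088e-02, -1.16317297e+02])}
  dock 0.6 [456.   0.  25.  23.]
  terminal 0.89 [341.   0. 153.  65.]
  terminal 0.67 [419.   4.  27.  24.]
  key_yellow_top 0.97 [379.  12.  34.  21.]
  cup_board 0.7 [422.   5.  27.  23.]
```

View pictures.

Run:
```python
s=open('h.py').read()
s=s.replace("def snap(cam,name):\n    p=ctrl.camera_params(cam);","def cp(cam):\n    p=ctrl.camera_params(cam); p['rotation']=R.from_euler('xyz',p['rotation'],degrees=True).as_matrix(); return p\ndef snap(cam,name):\n    p=cp(cam);")
open('h.py','w').write(s)
import cv2,numpy as np
a=cv2.imread('pics/scene0.png')[130:350,130:430]; cv2.imwrite('pics/sc.png',cv2.resize(a,None,fx=2.6,fy=2.6,interpolation=cv2.INTER_CUBIC))
a=cv2.imread('pics/side0.png')[150:370,180:400]; cv2.imwrite('pics/si.png',cv2.resize(a,None,fx=2.7,fy=2.7,interpolation=cv2.INTER_CUBIC))
```

```text
(no output)
```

View pics/sc.png

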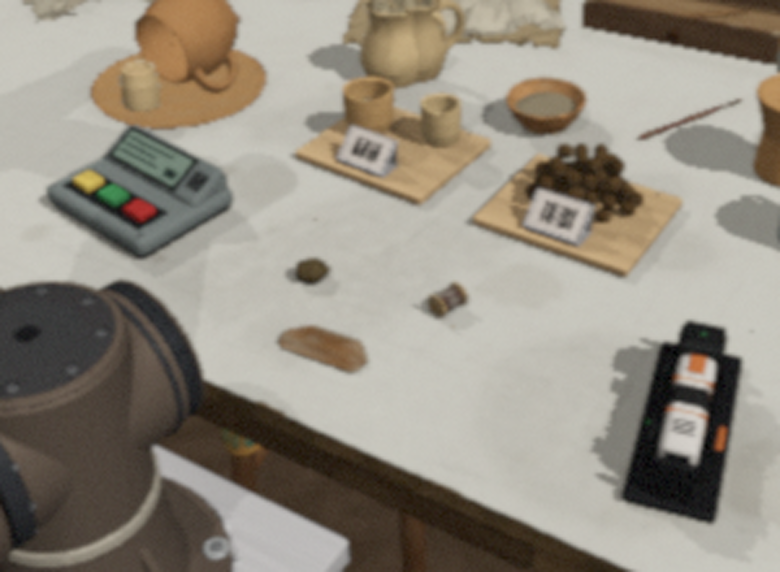

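View pics/si.png

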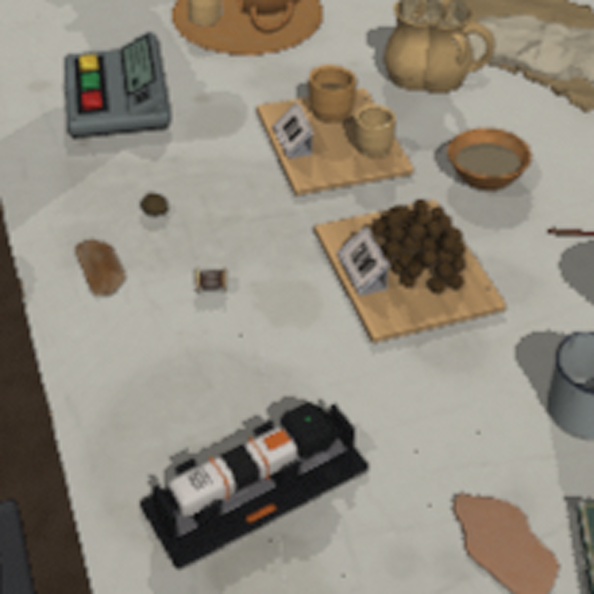

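View pics/wrist0.png

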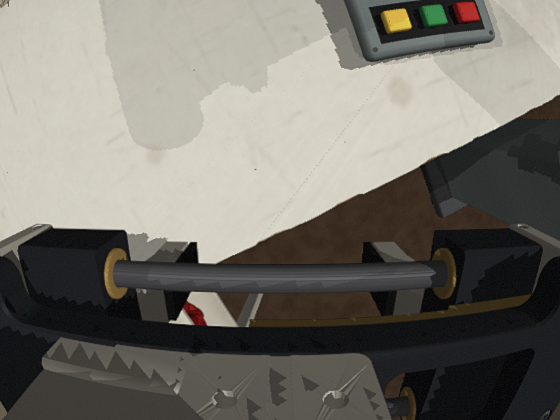

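```bash
cat > a.py <<'E'
from h import *
S=cp('scene'); D=cp('side'); W=cp('wrist')
sc=lambda u,v:(u/2.6+130-.3,v/2.6+130-.3); sd=lambda u,v:(u/2.7+180-.3,v/2.7+150-.3)
for n,a,b in [('yel',(397,19),(90,181)),('grn',(433,15),(112,196)),('red',(467,11),(138,211))]:
    print(n,onz(W,a,.043,True).round(4),onz(S,sc(*b),.043).round(4))
def tri(a,b):
    A=[];B=[]
    d1=ray(S,sc(*a));d2=ray(D,sd(*b));M=np.zeros((3,3));v=np.zeros(3)
    for d,o in((d1,S['position']),(d2,D['position'])):
        d=d/np.linalg.norm(d);P=np.eye(3)-np.outer(d,d);M+=P;v+=P@np.array(o)
    return np.linalg.solve(M,v).round(4)
print('code',tri((560,215),(364,263)))
print('board corners', [onz(S,sc(*c),.014).round(3) for c in[(473,216),(625,270),(682,205),(545,150)]],[onz(D,sd(*c),.014).round(3) for c in[(315,230),(376,338),(505,306)]])
print('cupboard corners', [onz(S,sc(*c),.014).round(3) for c in[(295,155),(418,200),(492,145)]],[onz(D,sd(*c),.014).round(3) for c in[(258,106),(298,194),(412,170)]])
print('dock corners', [onz(S,sc(*c),.012).round(3) for c in[(625,495),(714,516),(741,360),(663,343)]],[onz(D,sd(*c),.012).round(3) for c in[(140,500),(178,562),(368,463)]])
print('reader button', tri((697,363),(277,440)),'band',tri((687,394),(242,468)))
print('clay',onz(S,sc(312,272),.01),'spool',onz(S,sc(448,300),.015))
E
python3 a.py
```

```text
yel [0.4191 0.4029 0.043 ] [0.4102 0.3888 0.043 ]
grn [0.4103 0.3563 0.043 ] [0.3993 0.3425 0.043 ]
red [0.4027 0.3059 0.043 ] [0.3912 0.2939 0.043 ]
code [ 0.6424 -0.1317  0.0326]
board corners [array([ 0.614, -0.032,  0.014]), array([ 0.607, -0.228,  0.014]), array([ 0.76 , -0.239,  0.014]), array([ 0.792, -0.042,  0.014])] [array([ 0.616, -0.04 ,  0.014]), array([ 0.615, -0.232,  0.014]), array([ 0.777, -0.236,  0.014])]
cupboard corners [array([0.62 , 0.234, 0.014]), array([0.611, 0.043, 0.014]), array([0.769, 0.023, 0.014])] [array([0.635, 0.239, 0.014]), array([0.62 , 0.033, 0.014]), array([0.783, 0.029, 0.014])]
dock corners [array([ 0.306, -0.352,  0.012]), array([ 0.323, -0.428,  0.012]), array([ 0.53 , -0.385,  0.012]), array([ 0.515, -0.308,  0.012])] [array([ 0.311, -0.349,  0.012]), array([ 0.328, -0.425,  0.012]), array([ 0.54 , -0.382,  0.012])]
reader button [ 0.4493 -0.3606  0.061 ] band [ 0.4111 -0.3682  0.0507]
clay [0.4321353  0.07619623 0.01      ] spool [ 0.46073793 -0.0839855   0.015     ]
```

{"fn": "jog_arm", "kwargs": {"deltas": [[[0.02,0.014,0.005],-1.5],[[0.05,0.034,0.015],-4],[[0.08,0.055,0.03],-7],[[0.11,0.076,0.04],-10],[[0.14,0.096,0.05],-12],[[0.17,0.117,0.06],-14],[[0.19,0.131,0.068],-15],[[0.196,0.135,0.07],-15],[[0.196,0.135,0.07],-15]], "jaw": 1}}

```text
clock: 2.4
tool_pos: [0.4153, 0.3966, 0.1566]
orientation: [180.0, 0.0, -11.4]
force: [0.5, 0.5, 0.2]
opening: 0.021
```

Run:
```python
from h import *
o=ctrl.get_obs(); print(o['clock'],o['tool_pos'],o['orientation'],o['opening'],o['joint_pos'].round(1))
W,im=snap('wrist','w1'); S,_=snap('scene','s1')
hsv=cv2.cvtColor(im,cv2.COLOR_RGB2HSV)
for n,lo,hi in [('yel',20,35),('grn',45,85),('red',0,6),('red2',172,180)]:
    m=((hsv[...,0]>=lo)&(hsv[...,0]<=hi)&(hsv[...,1]>150)&(hsv[...,2]>80)).astype(np.uint8)
    k,l,st,ce=cv2.connectedComponentsWithStats(m)
    for i in range(1,k):
        if st[i,4]>100: print(n,st[i],ce[i].round(1),onz(W,ce[i],.041,True).round(4))
```

```text
2.4 [0.41532889 0.39662846 0.15655893] [ 1.79988603e+02  5.23538993e-04 -1.13955816e+01] 0.0210220685607843 [ 63.2  14.3 -17.9   0.  -57.8  15.4]
yel [ 256  189   36   31 1069] [273.6 204.1] [0.4199 0.4017 0.041 ]
red [368 187  34  29 945] [384.1 200.9] [0.4035 0.3045 0.041 ]
```

View pics/w1.png

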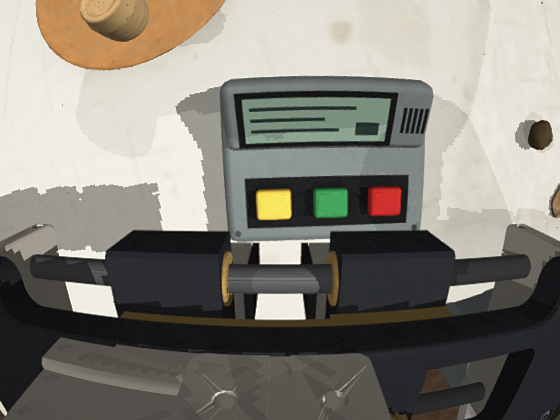

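Run:
```python
from h import *
for cam in ['scene','side']:
    S,im=snap(cam,cam+'2')
    hsv=cv2.cvtColor(im,cv2.COLOR_RGB2HSV)
    for n,lo,hi in [('yel',20,35),('grn',45,85),('red',0,6),('red2',172,180)]:
        m=((hsv[...,0]>=lo)&(hsv[...,0]<=hi)&(hsv[...,1]>130)&(hsv[...,2]>80)).astype(np.uint8)
        k,l,st,ce=cv2.connectedComponentsWithStats(m)
        for i in range(1,k):
            if st[i,4]>15: print(cam,n,st[i],ce[i].round(1),onz(S,ce[i],.041).round(4))
    print('proj y,r',proj(S,[.420,.402,.041]),proj(S,[.4035,.3045,.041]),'tcp',proj(S,ctrl.get_obs()['tool_pos']))
    t=proj(S,ctrl.get_obs()['tool_pos']).astype(int)
    c=im[max(t[1]-60,0):t[1]+60,max(t[0]-80,0):t[0]+80,::-1].copy(); cv2.imwrite(f'pics/{cam}2c.png',cv2.resize(c,None,fx=4,fy=4))
```

```text
scene yel [158 197  13   7  61] [164.  199.9] [0.4092 0.3896 0.041 ]
scene grn [45 72  7  3 16] [48.7 72.9] [1.0466 1.8912 0.041 ]
scene grn [159  78   4  10  20] [160.5  82.4] [1.2328 1.207  0.041 ]
scene grn [168 201  11   8  48] [172.8 204.9] [0.4021 0.3453 0.041 ]
scene red [177 206  13   9  76] [183.3 210.2] [0.3965 0.2969 0.041 ]
scene red [  0 239  16  44 382] [  5.  258.2] [-0.0153  0.5617  0.041 ]
proj y,r [163.54180405 197.24541467] [182.9935651  208.41614096] tcp [156.5438772 166.4272198]
side yel [209 170   8   6  37] [212.3 172.8] [0.4179 0.396  0.041 ]
side grn [240  48   7   5  19] [242.5  50. ] [0.9588 1.9128 0.041 ]
side grn [313  69   8  15  44] [315.7  75.3] [1.251  1.2619 0.041 ]
side grn [210 177   7   6  37] [213.  179.4] [0.4106 0.348  0.041 ]
side red [ 114  139   53   48 1176] [138.6 162.4] [0.139  0.5807 0.041 ]
side red [210 183   8   8  46] [213.5 186.6] [0.4023 0.2988 0.041 ]
proj y,r [212.47387054 171.95827703] [213.48906703 185.72453577] tcp [208.12203819 147.60909772]
```

View pics/side2c.png

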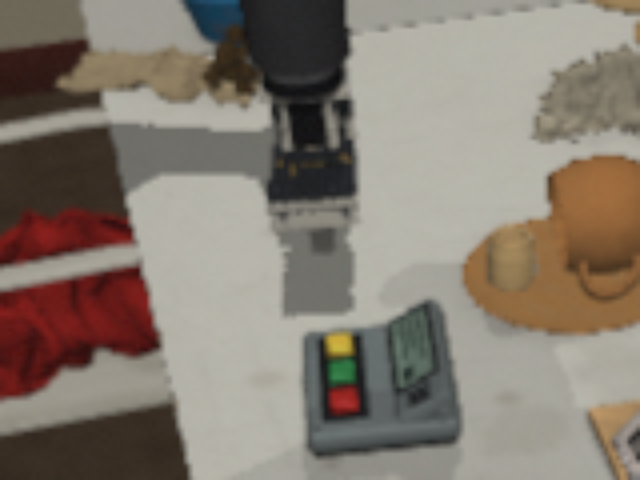

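View pics/scene2c.png

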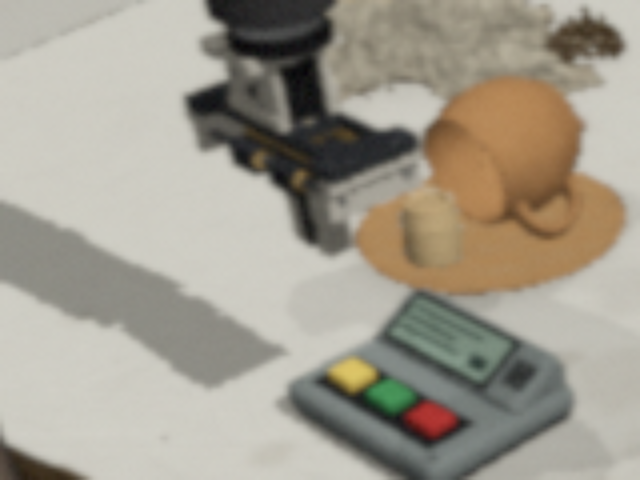

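{"fn": "jog_arm", "kwargs": {"deltas": [[[0.003,-0.004,0.03],0],[[0.003,-0.004,0.065],0],[[0.003,-0.004,0.092],0],[[0.003,-0.004,0.105],0],[[0.003,-0.004,0.112],0],[[0.003,-0.004,0.116],0],[[0.003,-0.004,0.118],0],[[0.003,-0.004,0.119],0],[[0.003,-0.004,0.119],0]]}}

```text
clock: 3.5
tool_pos: [0.4188, 0.4013, 0.0386]
orientation: [-179.9, -0.0, -11.3]
force: [-3.2, 0.2, 4.7]
opening: 0.0006
```

Run:
```python
from h import *
o=ctrl.get_obs(); print(o['clock'],o['tool_pos'],o['force'])
for cam in ['scene','side']:
    S,im=snap(cam,cam+'3')
    t=proj(S,ctrl.get_obs()['tool_pos']).astype(int)
    c=im[max(t[1]-30,0):t[1]+30,max(t[0]-40,0):t[0]+40,::-1].copy(); cv2.imwrite(f'pics/{cam}3c.png',cv2.resize(c,None,fx=7,fy=7))
a=np.hstack([cv2.resize(cv2.imread(f'pics/{c}3c.png'),(400,300)) for c in('scene','side')]); cv2.imwrite('pics/both3.png',a)
```

```text
3.5 [0.41876169 0.40128887 0.03855775] [-3.21601978  0.19250755  4.68633715]
```

View pics/both3.png

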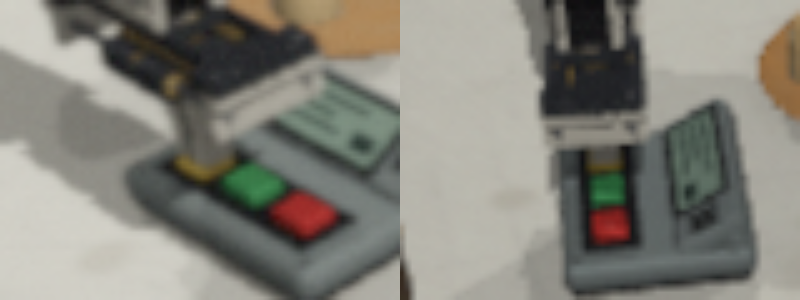

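{"fn": "jog_arm", "kwargs": {"deltas": [[[0,0,0.001],0],[[0,0,0.0015],0],[[0,0,0.0015],0],[[0,0,0.0015],0],[[0,0,0.0015],0]]}}

```text
clock: 4.1
tool_pos: [0.4189, 0.4013, 0.0381]
orientation: [-179.9, -0.0, -11.2]
force: [-7.2, -2.5, 18.1]
opening: 0.0005
```

{"fn": "jog_arm", "kwargs": {"deltas": [[[0,0,-0.03],0],[[0,0,-0.07],4],[[0.003,0.01,-0.11],10],[[0.015,0.03,-0.15],17],[[0.035,0.065,-0.17],25],[[0.055,0.105,-0.18],33],[[0.075,0.145,-0.18],41],[[0.09,0.185,-0.18],49],[[0.105,0.225,-0.18],57],[[0.12,0.265,-0.18],65],[[0.13,0.305,-0.18],73],[[0.14,0.345,-0.18],81],[[0.147,0.385,-0.18],89],[[0.153,0.425,-0.18],97],[[0.158,0.465,-0.18],105],[[0.16,0.505,-0.18],113],[[0.16,0.545,-0.18],121],[[0.158,0.585,-0.18],129],[[0.155,0.62,-0.18],136],[[0.153,0.65,-0.18],142]], "jaw": -1}}

```text
clock: 6.1
tool_pos: [0.4408, -0.2687, 0.2163]
orientation: [-180.0, 0.0, -153.6]
force: [0.9, 0.2, 0.3]
opening: 0.0876
```

{"fn": "jog_arm", "kwargs": {"deltas": [[[0.02,-0.022,0],5],[[0.04,-0.044,0.005],10],[[0.06,-0.065,0.01],14],[[0.068,-0.074,0.015],14.5],[[0.07,-0.076,0.015],14.5],[[0.07,-0.076,0.015],14.5]]}}

```text
clock: 6.7
tool_pos: [0.413, -0.3661, 0.2009]
orientation: [180.0, -0.0, -167.8]
force: [0.4, 0.1, 0.0]
opening: 0.0874
```

Run:
```python
from h import *
o=ctrl.get_obs(); print(o['clock'],o['tool_pos'],o['orientation'],o['joint_pos'].round(1))
W,im=snap('wrist','w4')
for q in ['reader','dock','bead_board']:
    for b in ctrl.cut_out(q,'wrist')[:2]:
        ys,xs=np.nonzero(b['mask']); print(q,round(b['conf'],2),(np.array(b['bbox'])*[560,420,560,420]).round(),cv2.minAreaRect(np.c_[xs,ys].astype(np.float32)))
hsv=cv2.cvtColor(im,cv2.COLOR_RGB2HSV)
m=((hsv[...,0]>=4)&(hsv[...,0]<=16)&(hsv[...,1]>170)&(hsv[...,2]>120)).astype(np.uint8)
k,l,st,ce=cv2.connectedComponentsWithStats(m)
for i in range(1,k):
    if st[i,4]>25: print(st[i],ce[i].round(1),onz(W,ce[i],.062,True).round(4))
```

```text
6.7 [ 0.4129909  -0.36614294  0.20094853] [ 1.79998100e+02 -1.07937714e-02 -1.67763579e+02] [-21.2  10.1 -17.1   0.  -62.8 -56.5]
reader 0.7 [255. 115.  46. 148.] ((277.0, 188.5), (149.0, 46.0), 90.0)
dock 0.67 [241.  99.  78. 201.] ((279.0, 199.5), (203.0, 78.0), 90.0)
bead_board 0.56 [385. 373.  17.  46.] ((393.0751647949219, 396.1396789550781), (17.149274826049805, 45.609771728515625), 4.184916019439697)
[260 168  37   3  57] [278.6 168.9] [ 0.3846 -0.3733  0.062 ]
[244 175   7  27 149] [247.2 188.2] [ 0.4084 -0.3981  0.062 ]
[271 226  15  22 330] [278.  236.5] [ 0.4486 -0.3601  0.062 ]
```

View pics/w4.png

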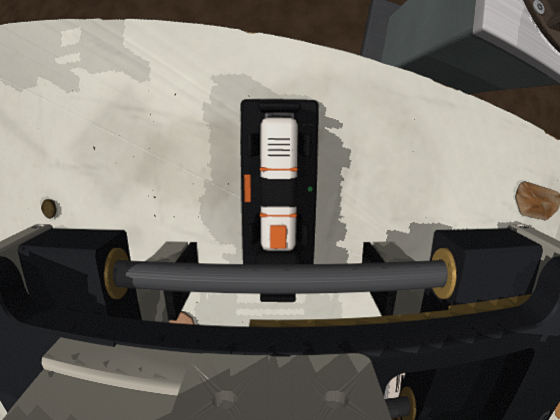

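Run:
```python
from h import *
W=cp('wrist'); im=cv2.imread('pics/w4.png'); o=ctrl.get_obs()
for r in (130,150,200-50+75,235,245):
    row=im[r].astype(int); w=np.nonzero((row.min(1)>150)&(np.arange(560)>250)&(np.arange(560)<310))[0]; print(r,w.min(),w.max(),onz(W,((w.min()+w.max())/2,r),.052,True).round(4))
for v in (168.9,215): print(onz(W,(278.6,v),.062,True).round(4))
p=onz(W,(278.6,168.9),.062,True);q=onz(W,(278.6,215),.062,True); print(np.linalg.norm(p-q))
a=onz(W,(280,122),.055,True);b=onz(W,(278.3,236),.062,True); d=b-a; print('yaw',np.degrees(np.arctan2(d[1],d[0])))
```

```text
130 261 293 [ 0.3509 -0.3817  0.052 ]
150 261 293 [ 0.3694 -0.3777  0.052 ]
225 261 291 [ 0.4416 -0.3631  0.052 ]
235 262 291 [ 0.4517 -0.3605  0.052 ]
245 262 291 [ 0.4621 -0.3582  0.052 ]
[ 0.3855 -0.3726  0.062 ]
[ 0.4284 -0.3633  0.062 ]
0.043884162923944814
yaw 11.408525046053805
```

{"fn": "jog_arm", "kwargs": {"deltas": [[[0.006,-0.001,0.015],0],[[0.006,-0.001,0.04],0],[[0.006,-0.001,0.065],0],[[0.006,-0.001,0.09],0],[[0.006,-0.001,0.115],0],[[0.006,-0.001,0.135],0],[[0.006,-0.001,0.15],0],[[0.006,-0.001,0.16],0],[[0.006,-0.001,0.168],0],[[0.006,-0.001,0.172],0],[[0.006,-0.001,0.172],0]]}}

```text
clock: 8.0
tool_pos: [0.4076, -0.3682, 0.029]
orientation: [180.0, -0.0, -167.8]
force: [0.6, 0.4, -0.0]
opening: 0.0876
```

Run:
```python
from h import *
W,im=snap('wrist','w5'); S,im2=snap('side','s5')
cv2.imwrite('pics/s5c.png',cv2.resize(im2[270:370,200:340,::-1],None,fx=5,fy=5))
```

```text
(no output)
```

View pics/w5.png

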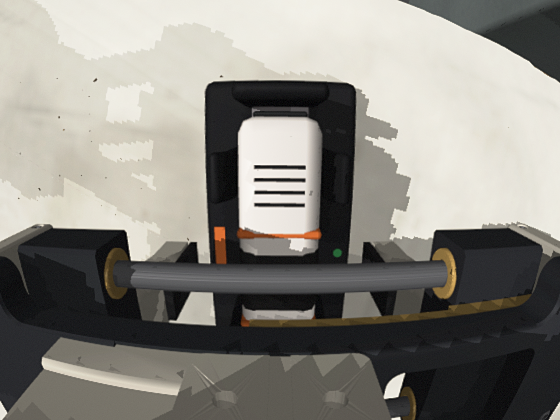

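View pics/s5c.png

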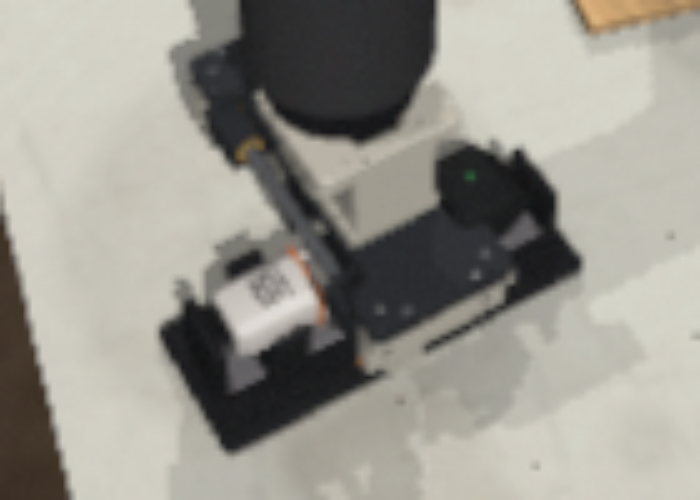

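{"fn": "jog_arm", "kwargs": {"deltas": [[[0,0,0],0],[[0,0,0],0],[[0,0,0],0],[[0,0,0],0],[[0,0,0],0],[[0,0,0],0],[[0,0,0],0],[[0,0,0],0],[[0,0,0],0],[[0,0,0],0]], "jaw": 1}}

```text
clock: 9.1
tool_pos: [0.4074, -0.3683, 0.029]
orientation: [-180.0, -0.0, -167.8]
force: [-0.0, -0.6, -0.5]
opening: 0.034
```

{"fn": "jog_arm", "kwargs": {"deltas": [[[0,0,-0.01],0],[[0,0,-0.03],0],[[0,0,-0.06],0],[[0,0,-0.09],0],[[-0.005,0.002,-0.12],0],[[-0.02,0.006,-0.15],1],[[-0.05,0.015,-0.175],3],[[-0.08,0.025,-0.195],5],[[-0.115,0.035,-0.21],7],[[-0.15,0.045,-0.22],9],[[-0.185,0.056,-0.22],11],[[-0.215,0.065,-0.22],12.5],[[-0.24,0.072,-0.22],13.5],[[-0.252,0.076,-0.22],13.7],[[-0.255,0.076,-0.22],13.7],[[-0.255,0.076,-0.22],13.7]]}}

```text
clock: 10.7
tool_pos: [0.6401, -0.2401, 0.249]
orientation: [180.0, -0.0, 178.5]
force: [-0.5, 1.0, -1.3]
opening: 0.0342
```

Run:
```python
from h import *
o=ctrl.get_obs(); print(o['clock'],o['tool_pos'],o['orientation'],o['force'],o['opening'])
W,im=snap('wrist','w6'); S,im2=snap('side','s6'); snap('scene','c6')
```

```text
10.7 [ 0.64013351 -0.24013478  0.24895614] [ 1.79995508e+02 -4.52090525e-02  1.78540757e+02] [-0.47894947  0.96977752 -1.31698704] 0.03415313156106958
```

View pics/w6.png

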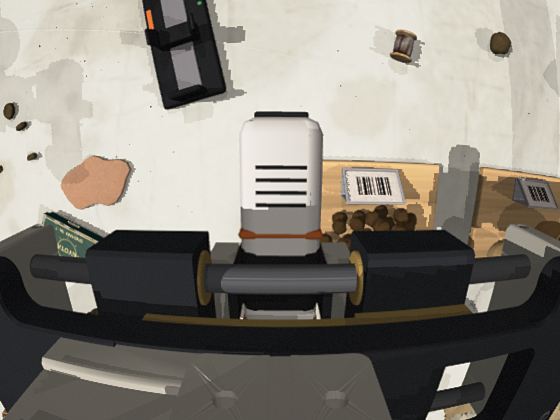

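View pics/s6.png

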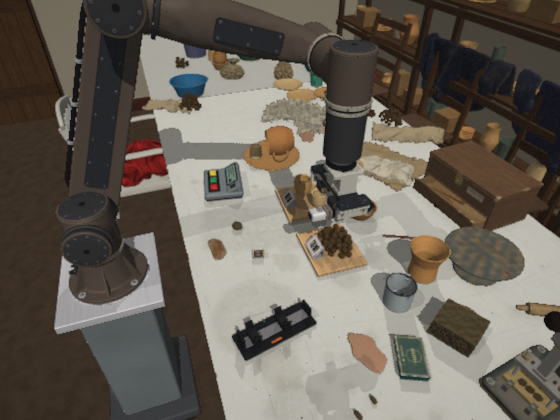

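Run:
```python
import cv2
im=cv2.imread('pics/w6.png')[140:260,300:480]; cv2.imwrite('pics/w6c.png',cv2.resize(im,None,fx=4,fy=4,interpolation=cv2.INTER_CUBIC))
```

```text
(no output)
```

View pics/w6c.png

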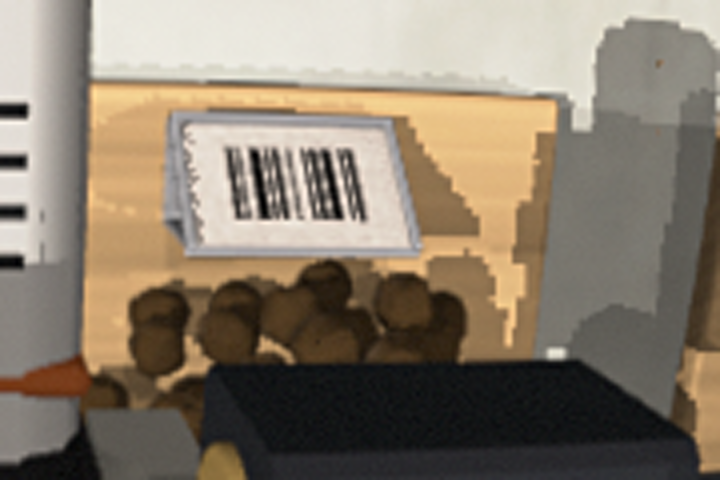

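Run:
```python
from h import *
W=cp('wrist'); f=lambda u,v,z:onz(W,(300+u/4,140+v/4),z,True)
code=f(297,183,.0364); print('code',code)
def yaw(a,b): d=a-b; return np.degrees(np.arctan2(d[1],d[0]))-90
print('edge',f(92,82,.014),f(557,98,.014),yaw(f(557,98,.014),f(92,82,.014)))
A,B,C,D=f(172,113,.019),f(393,119,.019),f(420,254,.053),f(188,254,.053)
print(A,B,C,D,yaw(B,A),yaw(C,D),'mid',(A+B+C+D)/4)
# check with side
S=cp('side');print(proj(S,code),proj(cp('scene'),code))
y=np.radians(-1.5);
for yd in (-1.5,-2.5,0,1):
    y=np.radians(yd);c=code[:2]-np.array([np.cos(y),np.sin(y)])*(.0707+.0955+.005); print(yd,c)
```

```text
code [ 0.6415001  -0.12785863  0.0364    ]
edge [ 0.61319468 -0.18696289  0.014     ] [ 0.61771414 -0.02945757  0.014     ] -1.6435949719149363
[ 0.62243507 -0.16303246  0.019     ] [ 0.62454374 -0.09109483  0.019     ] [ 0.66009673 -0.0933545   0.053     ] [ 0.6584809  -0.16452565  0.053     ] -1.6789963230862384 -1.3005912784679339 mid [ 0.64138911 -0.12800186  0.036     ]
[313.8640031  245.30420063] [343.99788757 211.41976128]
-1.5 [ 0.47035877 -0.12337714]
-2.5 [ 0.47046305 -0.12039099]
0 [ 0.4703001  -0.12785863]
1 [ 0.47032618 -0.13084648]
```

{"fn": "jog_arm", "kwargs": {"deltas": [[[0.01,0.006,0],0],[[0.04,0.025,0],0],[[0.075,0.048,0],0],[[0.11,0.07,0],0],[[0.145,0.093,0],0],[[0.167,0.107,0.01],0],[[0.1725,0.111,0.035],0],[[0.1725,0.111,0.065],0],[[0.1725,0.111,0.095],0],[[0.1725,0.111,0.12],0],[[0.1725,0.111,0.14],0],[[0.1725,0.111,0.15],0],[[0.1725,0.111,0.153],0],[[0.1725,0.111,0.153],0]]}}

```text
clock: 12.25
tool_pos: [0.471, -0.1248, 0.0966]
orientation: [-180.0, 0.0, 178.5]
force: [-0.1, -0.6, -0.7]
opening: 0.0341
```

Run:
```python
from h import *
o=ctrl.get_obs(); print(o['clock'],o['tool_pos'],o['orientation'],o['force'],o['opening'],o['qvel'].round(2))
w=o['tool_pos']+np.r_[np.array([np.cos(np.radians(-1.5)),np.sin(np.radians(-1.5))])*.1005,.019-.014+.0065]; print('window',w)
for c in ['scene','side']:
    S,im=snap(c,c+'7'); im=im[:,:,::-1].copy(); print(proj(S,w))
    cv2.imwrite(f'pics/{c}7c.png',cv2.resize(im[170:290,240:400],None,fx=4,fy=4,interpolation=cv2.INTER_CUBIC))
```

```text
12.25 [ 0.47104134 -0.12478035  0.09657137] [-1.79996275e+02  3.01528205e-02  1.78506612e+02] [-0.09213371 -0.62828296 -0.67658797] 0.03405078116415812 [ 0.01 -0.55  0.94  0.21 -0.48 -0.01]
window [ 0.5715069  -0.12741113  0.10807137]
[334.87458017 202.94693891]
[294.11041015 233.58110121]
```

View pics/side7c.png

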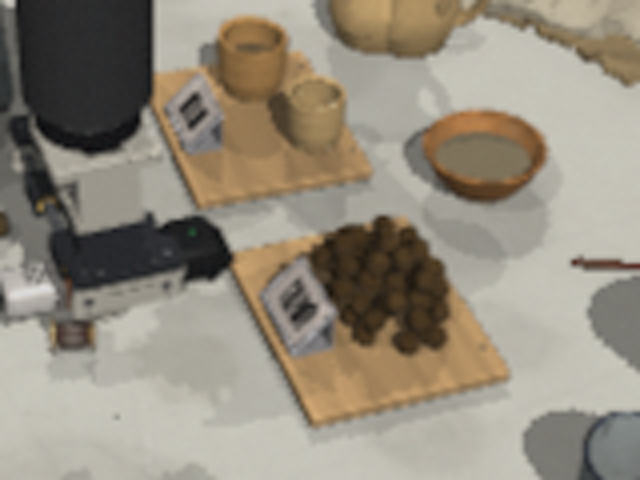

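View pics/scene7c.png

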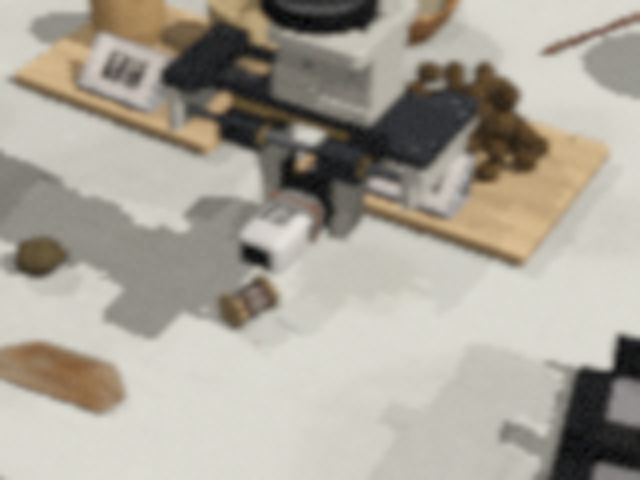

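{"fn": "jog_arm", "kwargs": {"deltas": [[[0,0,0],0],[[0,0,0],0],[[0,0,0],0],[[0,0,0],0],[[0,0,0],0],[[0,0,0],0],[[0,0,0],0],[[0,0,0],0],[[0,0,0],0],[[0,0,0],0],[[0,0,0],0],[[0,0,0],0],[[0,0,0],0],[[0,0,0],0],[[0,0,0],0],[[0,0,0],0],[[0,0,0],0],[[0,0,0],0],[[0,0,0],0],[[0,0,0],0]]}}

```text
clock: 14.35
tool_pos: [0.471, -0.1247, 0.0961]
orientation: [180.0, 0.0, 178.5]
force: [-0.4, 0.5, -1.3]
opening: 0.0337
```

{"fn": "jog_arm", "kwargs": {"deltas": [[[0,0,0],0],[[0,0,0],0],[[0,0,0],0],[[0,0,0],0]]}}

```text
clock: 14.75
tool_pos: [0.471, -0.1246, 0.0961]
orientation: [180.0, 0.0, 178.5]
force: [-1.0, 0.1, -1.8]
opening: 0.0339
```

{"fn": "jog_arm", "kwargs": {"deltas": [[[0,0,-0.015],0],[[0,0,-0.04],0],[[0.003,-0.01,-0.07],0],[[0.01,-0.035,-0.09],-2],[[0.018,-0.07,-0.1],-5],[[0.026,-0.11,-0.1],-7],[[0.035,-0.15,-0.1],-9],[[0.045,-0.19,-0.1],-11],[[0.053,-0.225,-0.1],-13],[[0.056,-0.242,-0.09],-13.7],[[0.057,-0.245,-0.07],-13.7],[[0.057,-0.245,-0.045],-13.7],[[0.057,-0.245,-0.024],-13.7],[[0.057,-0.245,-0.024],-13.7],[[0.057,-0.245,-0.024],-13.7],[[0.057,-0.245,-0.024],-13.7]]}}

```text
clock: 16.35
tool_pos: [0.4085, -0.3685, 0.1214]
orientation: [-179.9, 0.1, -167.8]
force: [-0.7, -0.3, -0.9]
opening: 0.0338
```

Run:
```python
from h import *
o=ctrl.get_obs(); print(o['clock'],o['tool_pos'],o['orientation'],o['force'],o['opening'])
W,im=snap('wrist','w8')
```

```text
16.35 [ 0.40850984 -0.36850211  0.12140324] [-1.79919595e+02  7.62915924e-02 -1.67758424e+02] [-0.67510187 -0.28428432 -0.87067484] 0.033794903203814675
```

View pics/w8.png

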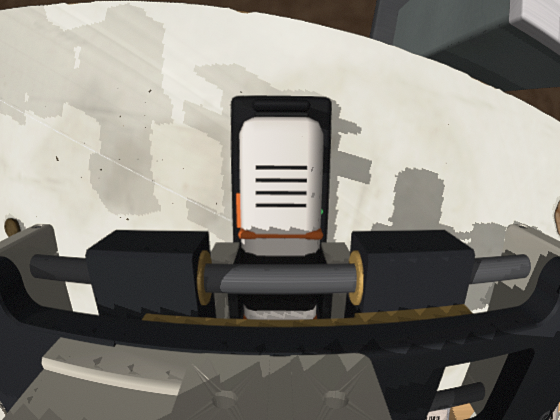

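{"fn": "jog_arm", "kwargs": {"deltas": [[[0.001,0,0.015],0],[[0.001,0,0.03],0],[[0.001,0,0.045],0],[[0.001,0,0.056],0],[[0.001,0,0.064],0],[[0.001,0,0.072],0],[[0.001,0,0.079],0],[[0.001,0,0.085],0],[[0.001,0,0.089],0],[[0.001,0,0.091],0],[[0.001,0,0.0915],0],[[0.001,0,0.0915],0],[[0.001,0,0.0915],0]]}}

```text
clock: 17.7
tool_pos: [0.4066, -0.3683, 0.029]
orientation: [-180.0, 0.0, -167.8]
force: [-2.6, 2.6, 4.6]
opening: 0.0338
```

{"fn": "jog_arm", "kwargs": {"deltas": [[[0,0,0],0],[[0,0,0],0],[[0,0,0],0],[[0,0,0],0],[[0,0,0],0],[[0,0,0],0],[[0,0,0],0],[[0,0,0],0],[[0,0,0],0],[[0,0,0],0]], "jaw": -1}}

```text
clock: 18.7
tool_pos: [0.4067, -0.3683, 0.0286]
orientation: [-180.0, -0.0, -167.8]
force: [-0.2, -0.4, -0.0]
opening: 0.0875
```

{"fn": "jog_arm", "kwargs": {"deltas": [[[0,0,-0.005],0],[[0,0,-0.02],0],[[0,0,-0.045],0],[[0,0,-0.08],0],[[0,0,-0.115],0],[[0,0,-0.145],0],[[0,0,-0.165],0],[[-0.006,0.001,-0.172],0],[[-0.006,0.001,-0.172],0],[[-0.006,0.001,-0.172],0]]}}

```text
clock: 19.7
tool_pos: [0.412, -0.3656, 0.1995]
orientation: [179.9, -0.1, -167.8]
force: [-0.3, 0.3, -0.9]
opening: 0.0877
```

Run:
```python
from h import *
o=ctrl.get_obs(); print(o['clock'],o['tool_pos'],o['orientation'])
W,_=snap('wrist','w9'); S,im2=snap('side','s9')
im=cv2.imread('pics/w9.png')
hsv=cv2.cvtColor(im,cv2.COLOR_BGR2HSV)
m=((hsv[...,0]>=4)&(hsv[...,0]<=16)&(hsv[...,1]>170)&(hsv[...,2]>120)).astype(np.uint8)
k,l,st,ce=cv2.connectedComponentsWithStats(m)
for i in range(1,k):
    if st[i,4]>25: print(st[i],ce[i].round(1),onz(W,ce[i],.062,True).round(4))
for r in (130,150,225,235,245):
    row=im[r].astype(int); w=np.nonzero((row.min(1)>150)&(np.arange(560)>250)&(np.arange(560)<310))[0]; print(r,w.min(),w.max(),onz(W,((w.min()+w.max())/2,r),.052,True).round(4))
a=np.hstack([im[80:320,180:380],cv2.imread('pics/w4.png')[80:320,180:380]]); cv2.imwrite('pics/cmp.png',cv2.resize(a,None,fx=2,fy=2))
```

```text
19.7 [ 0.41196599 -0.36557294  0.19951081] [ 1.79932861e+02 -5.47169530e-02 -1.67781953e+02]
[260 168  26   3  37] [269.5 169. ] [ 0.3852 -0.3808  0.062 ]
[243 176   7  27 151] [246.2 189.1] [ 0.4081 -0.3981  0.062 ]
[271 226  15  23 341] [278. 237.] [ 0.4475 -0.3594  0.062 ]
130 261 293 [ 0.349  -0.3816  0.052 ]
150 261 293 [ 0.3674 -0.3777  0.052 ]
225 261 292 [ 0.439  -0.3628  0.052 ]
235 261 291 [ 0.4492 -0.3611  0.052 ]
245 262 291 [ 0.4595 -0.3584  0.052 ]
```

View pics/cmp.png

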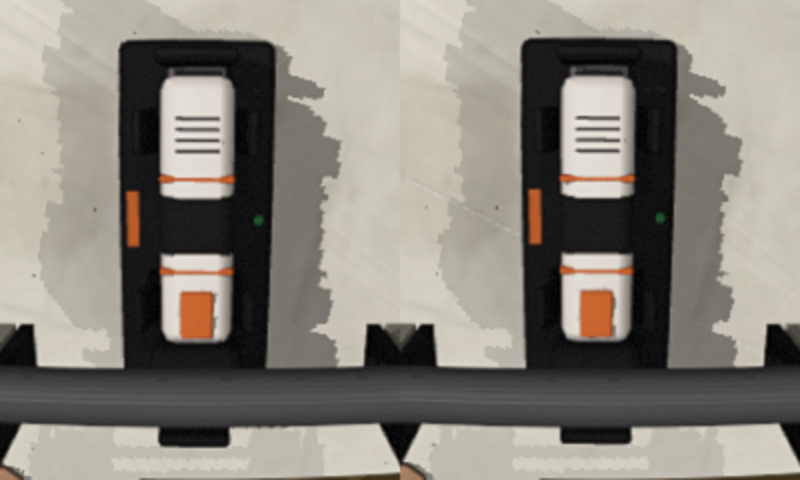

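{"fn": "jog_arm", "kwargs": {"deltas": [[[-0.01,0.008,-0.005],-3],[[-0.028,0.03,-0.01],-9],[[-0.045,0.06,-0.02],-17],[[-0.062,0.095,-0.02],-25],[[-0.078,0.13,-0.02],-33],[[-0.093,0.165,-0.02],-41],[[-0.108,0.2,-0.02],-49],[[-0.122,0.238,-0.02],-57],[[-0.134,0.276,-0.02],-65],[[-0.145,0.314,-0.02],-73],[[-0.154,0.352,-0.02],-81],[[-0.161,0.39,-0.02],-89],[[-0.167,0.428,-0.02],-97],[[-0.171,0.466,-0.02],-105],[[-0.173,0.504,-0.02],-113],[[-0.173,0.54,-0.02],-121],[[-0.171,0.575,-0.015],-129],[[-0.168,0.61,-0.01],-136],[[-0.164,0.64,-0.005],-142],[[-0.16,0.66,0],-147]], "jaw": 1}}

```text
clock: 21.8
tool_pos: [0.428, 0.3151, 0.1999]
orientation: [180.0, 0.0, -20.4]
force: [0.8, -0.4, -0.3]
opening: 0.0005
```

{"fn": "jog_arm", "kwargs": {"deltas": [[[-0.01,-0.01,0.01],-3],[[-0.022,-0.022,0.03],-6],[[-0.029,-0.03,0.06],-9],[[-0.0304,-0.0307,0.08],-9.5],[[-0.0304,-0.0307,0.1],-9.5],[[-0.0304,-0.0307,0.11],-9.5],[[-0.0304,-0.0307,0.11],-9.5],[[-0.0304,-0.0307,0.11],-9.5]]}}

```text
clock: 22.6
tool_pos: [0.4119, 0.3525, 0.091]
orientation: [-180.0, -0.0, -11.3]
force: [-0.1, 0.6, 1.0]
opening: 0.0002
```

Run:
```python
from h import *
o=ctrl.get_obs(); print(o['clock'],o['tool_pos'],o['orientation'],o['opening'])
for cam in ['scene','side']:
    S,im=snap(cam,cam+'10'); t=proj(S,o['tool_pos']).astype(int)
    cv2.imwrite(f'pics/{cam}10c.png',cv2.resize(im[t[1]-30:t[1]+45,t[0]-50:t[0]+50,::-1],(400,300)))
cv2.imwrite('pics/both10.png',np.hstack([cv2.imread(f'pics/{c}10c.png') for c in('scene','side')]))
W,im=snap('wrist','w10')
hsv=cv2.cvtColor(im,cv2.COLOR_RGB2HSV)
```

```text
22.6 [0.41187186 0.35250109 0.09096071] [-1.79995372e+02 -1.76971374e-02 -1.12792207e+01] 0.00015208542511396719
```

View pics/both10.png

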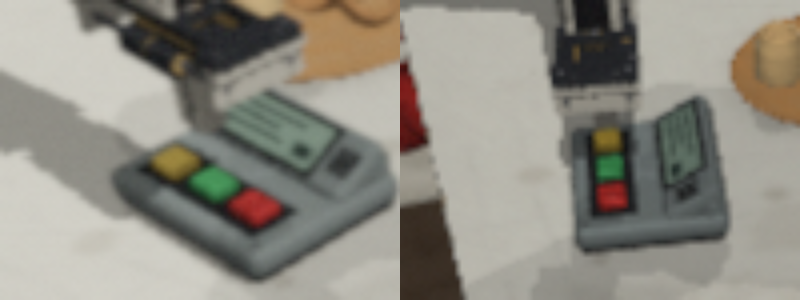

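View pics/w10.png

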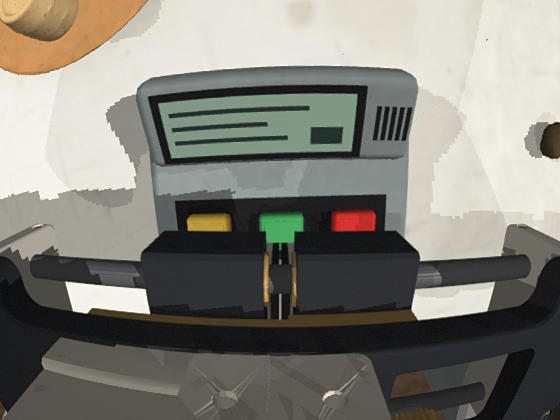

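{"fn": "jog_arm", "kwargs": {"deltas": [[[0,0,0.015],0],[[0,0,0.03],0],[[0,0,0.04],0],[[0,0,0.046],0],[[0,0,0.05],0],[[0,0,0.052],0],[[0,0,0.053],0],[[0,0,0.0535],0],[[0,0,0.0535],0],[[0,0,0.0535],0]]}}

```text
clock: 23.75
tool_pos: [0.4116, 0.3523, 0.0382]
orientation: [-180.0, -0.0, -11.3]
force: [-3.5, -2.7, 10.7]
opening: 0.0004
```

{"fn": "jog_arm", "kwargs": {"deltas": [[[0,0,0.0008],0],[[0,0,0.0008],0],[[0,0,0.0008],0],[[0,0,0.0008],0]]}}

```text
clock: 24.15
tool_pos: [0.4117, 0.3523, 0.0381]
orientation: [-180.0, -0.0, -11.3]
force: [-5.7, -4.5, 16.7]
opening: 0.0006
```

{"fn": "jog_arm", "kwargs": {"deltas": [[[0,0,-0.01],0],[[0,0,-0.03],0],[[0,0,-0.06],0],[[0,0,-0.1],0],[[0,0,-0.13],0],[[0,0,-0.15],0],[[0,0,-0.15],0],[[0,0,-0.15],0],[[0,0,-0.15],0]]}}

```text
clock: 25.05
tool_pos: [0.4112, 0.352, 0.1856]
orientation: [179.9, 0.0, -11.3]
force: [0.2, -0.4, -0.4]
opening: 0.0005
```

Run:
```python
from h import *
o=ctrl.get_obs(); print(o['clock'],o['tool_pos'],o['force'])
S,im=snap('side','s11'); snap('scene','c11')
a=np.hstack([im[150:370,180:400,::-1],cv2.imread('pics/side0.png')[150:370,180:400]]); cv2.imwrite('pics/end.png',cv2.resize(a,None,fx=1.8,fy=1.8))
```

```text
25.05 [0.41121931 0.35195486 0.18556429] [ 0.18605554 -0.37247851 -0.35347037]
```

View pics/end.png

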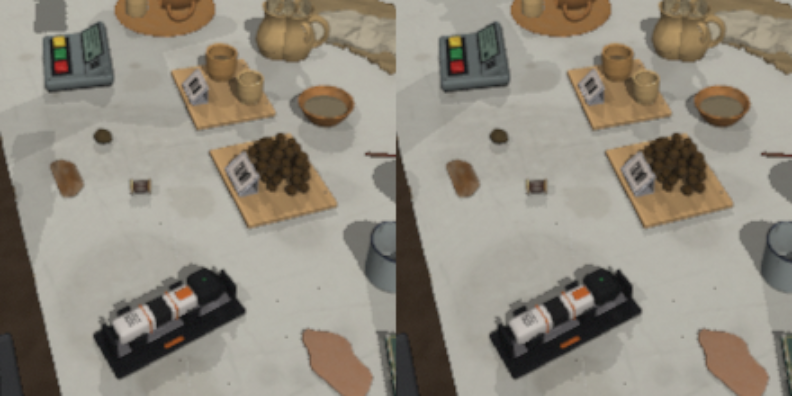

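The end picture (left) matches the start picture (right). The reader lies in the dock, the boards and bystanders are where they were, and the arm is clear of everything. I am handing the job in.

```bash
python3 -c "
from plant import ctrl
print(ctrl.close_job())"
```

```text
the job is handed in; nothing more can be done
None
```

The bead board entry is logged and the job was handed in at about 25 s on the robot's clock. Handing in gave no verdict, and key travel and entry status are not reported to me, so the checks below are my own readings.

- **Yellow key:** pressed to its stop; the tool stopped at z = 38.1 mm with 18 N, and only the yellow key was under the fingers.
- **Reading the code:** I gripped the reader (34 mm opening) and held it still for about 2.4 s. By calculation its window was about 10 cm from the code and square to the tag.
- **Redocking:** the reader went back to its grasp height, to within about 1 mm of where it lay in the wrist pictures, and was released.
- **Green key:** pressed to its stop, 17 N at z = 38.1 mm, then released.
- **Last check:** the side view before handing in matched the start picture. Reader, boards, clay lump and spool were in place, the keys looked up, and the force reading was about 0.5 N (noise level). The red key was never touched.

**Disagreements:** the scene camera put the keys about 12 to 17 mm off the wrist camera's position. I went by the wrist camera, and the presses landed centred. For the code, the wrist and fixed-camera estimates agreed to about 5 mm, well inside the 15 mm tolerance.

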